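Push a carton of fittings down its lane between fresh-soldered copper rails

ROBOT

A 6-joint arm with a two-finger parallel gripper is mounted at the origin on the work surface. World frame = base frame: x ahead of the robot, y to its left, z up, the work surface at z = 0. Lengths are in m, angles in rad, forces in N, time in s.
With the tool pointing down it reaches from about 0.35 to 0.85 m from the base axis. Payload 8.1 kg.
Tool frame: the origin (TCP) lies between the finger pads; the fingertips stand 11 mm ahead of it and the grasp point (between the pads) lies 8 mm behind it; y points along the fingers, x is the direction in which the jaws open and shut, and the axes are right-handed (so a half turn about y gives the same grasp; the last joint's range is limited). The gripper opens to 93 mm and grips with 3 to 60 N. Pads are 15 mm wide; open, the fingers measure 128 mm over their backs; the gripper's body (75 mm by 188 mm) begins 65 mm behind the grasp point.
Start: joints at [1.172, 0.13, 1.488, -0, 1.523, -0.085], TCP at [0.185, 0.571, 0.194] pointing down, gripper open.
Joint ranges: [-2.96, 2.96], [-0.89, 2.26], [0.02, 2.5], [-1.34, 4.48], [0, 2.73], [-2.66, 2.66]. Speed limits (rad/s): [2.39, 2.39, 2.79, 3.14, 3.14, 3.14].

INTERFACE

Orientations are given as a rotation vector (axis times angle).
In Python, from plant import readout, optics, robot gives the robot as it stands.
- The arm moves only by the shell command python3 -m creep 'ROWS' [FORCE]. ROWS is JSON, a list that holds one entry, the list of rows, each a list of 7 numbers: the closure, from 0 (fully open) to 1 (shut), then the shift along the tool's x, y, z in cm, then the turn, a rotation vector about the tool's x, y, z in degrees. In form: [[[grip, x, y, z, wx, wy, wz], ...]]. A call has exactly 8 rows; each row shifts and turns the pose as measured when the row begins, along the tool's axes as they then stand; what a row does not reach is not made up. A row lasts 1/10 s, in which the tool goes at most 50 mm and 8.59 degrees, less where a joint would pass 70% of its speed; a pose out of reach is approached as far as the arm can. A call is refused whole if a number of a shift passes 5 or a number of a turn 8.59, either way. A call with a gripper value outside its range is refused whole. The fingers move at their own pace and stop on an object; FORCE is the grip in N (left out, the last holds). Time passes only in rows, so rows that do not move let the fingers close, or fill a call up. It gives the time, the measured TCP pose, the force and the opening at its end, in the units of the state.
- readout.read_state(): the state, without advancing time (a new reading comes with each control period).
- optics.read_camera(name): name is "scene" or "side" or "wrist"; returns a dict with "frame" (400x640x3 uint8, red, green, blue), "depth" (400x640 float32, m along the optical axis (not along the pixel's ray), 0 where there is no reading), "intrinsics" (3x3 intrinsics, pixels), "R" (3x3) and "t" (3): a world point X has camera coordinates R X + t. Camera axes: x right, y down, z forward; pixel columns grow to the right and rows downward; lengths in m; the calibration is good to about 2 mm. A picture is of the moment at which its call begins.
- robot.close_job(): hands the job in, once; it reports no verdict.
The state is a dict: "t": time; "q": joint angles; "dq": joint speeds; "joint_torque": joint torques, N m; "tool_pos": TCP position; "orientation": TCP orientation; "force": force on the tool from outside, world axes, zero at the start; "wrist_torque": the same for the moment, N m; "opening": finger opening in m.
Only numpy, scipy, OpenCV 4.12 (cv2) and the standard library are available. Lean on these libraries where they do the work, as an engineer would, in place of code of your own. Each camera call takes 0.05 s, during which the arm holds its last target. There are 200 camera calls.

TASK

Push the cardboard carton of pipe fittings along the grey board, down the lane between the two copper rails, until it stands squarely against the wooden stop at the far end. The rails are freshly soldered, so neither the carton nor the robot may touch either rail, and the carton stands askew before the mouth, so line it up on the way in. Only push it with the fingers, never lift or tip it, leave everything else where it is, and finish clear of the carton.

Things in the scene. Friction and masses are not known exactly. Their poses are not given: they have to be found in the camera images.
- carton: Closed cardboard carton, 110 mm long (its x) by 90 mm wide (its y) by 70 mm high, 0.3 to 0.65 kg, too wide to grip. Origin at the centre of its underside, z up. It stands on the open part of the grey board before the lane's mouth, up to 30 mm to the side of the lane's centre line and up to 0.2 rad askew.
- lane: Flat grey board fixed on the bench, 435 x 190 mm, 12 mm thick. Origin on the bench surface under the middle of the lane's mouth (12 mm below the board's top); x points down the lane to the stop, y to the left of that, z up. The board spans x = -200 to 235 mm; before the mouth (x < 0) it has no rails. Between the rails (x = 0 to 205 mm) the lane is 110 mm wide.
- stop_face (a point): Centre of the face of the wooden stop, 25 mm above the board, at x = 205 mm in the lane's frame. The stop is a fixed block 96 mm wide, 20 mm thick, 50 mm high above the board. The carton stands against it when the carton's origin is at x = 150 mm in the lane's frame.
- rail_left: Left guide rail: straight copper tube of 15 mm diameter, 205 mm long, on short clips. Origin on the board's top under the tube's end at the mouth; x runs along the tube. The tube's axis is 16 mm above the board and 62.5 mm left of the lane's centre line; its top is 23.5 mm above the board. Fixed.
- rail_right: Right guide rail: the same tube, 62.5 mm right of the lane's centre line. Fixed.
- valve: Bystander, to be left alone: brass lever valve, about 75 x 30 x 45 mm, lying outside the left rail. Origin at its underside.
- tee: Bystander, to be left alone: copper pipe tee, 60 mm long and 25 mm high, lying outside the right rail. Origin at its underside.
- flux_jar: Bystander, to be left alone: small closed jar, 48 mm across and 45 mm high, standing right of the lane's mouth. Origin at its underside.
- coupling: Bystander, to be left alone: brass ring, 44 mm across and 30 mm high, standing on the bench behind the open end of the board. Origin at its underside.
- tape_measure: Bystander, to be left alone: blue tape measure, 65 x 34 x 60 mm, towards the robot's left. Origin at its underside.
- screwdriver: Bystander, to be left alone: screwdriver lying towards the robot's right. Origin at its underside.

How it is judged:
On the way:
1. the carton's front half has entered the lane, upright (x of carton in the frame of lane above 0 m and y of carton in the frame of lane between -0.012 and 0.012 m and angle between carton's own z axis and vertical below 0.1 rad), for 0.05 s.
At the end, for the whole second after the job is handed in: The carton stands flat on the board between the rails, within 5 mm of the wooden stop, square to the lane within 0.08 rad, clear of both rails and at rest (x of carton in the frame of lane between 0.145 and 0.154 m and y of carton in the frame of lane between -0.0105 and 0.0105 m and z of carton in the frame of lane between 0.008 and 0.016 m and angle between the x axis of carton and the x axis of lane, either way round below 0.08 rad and angle between carton's own z axis and vertical below 0.04 rad and linear speed of carton below 0.01 m/s and contact force between carton and rail_left below 0.05 N and contact force between carton and rail_right below 0.05 N); the robot touches nothing.
It fails at once if something touched the left rail (contact force between rail_left and anything else above 0.2 N).
It fails at once if something touched the right rail (contact force between rail_right and anything else above 0.2 N).
It fails at once if the carton was lifted more than 8 mm off the board, or came off the board (height (world z) of carton above 0.02 m or height (world z) of carton below 0.006 m).
It fails at once if the carton was tipped by more than 0.15 rad (angle between carton's own z axis and vertical above 0.15 rad).
It fails at once if a bystander was moved more than 20 mm (distance of any of valve, tee, flux_jar, coupling, tape_measure, screwdriver from where it was at the start of the episode above 0.02 m).
It also fails if it takes over 51 s, if anything falls off the work surface, if the arm or the gripper's body presses on something with over 40 N, if the wrist force passes 120 N, or if a joint passes its speed limit or range.

## Working session

There is one attempt and no reset: what is moved stays moved. The work goes in short steps, Python scripts to look and compute and a shell command to move; the robot and the scene stay as the last step left them, time stands still between calls to the robot, and variables do not carry over. Pictures are saved under pics/ and viewed, about 8 in all and at most 12, crops included, and the job is handed in when it is done.

```bash
mkdir -p pics; ls
python3 - <<'E'
from plant import readout, optics
import cv2,numpy as np
s=readout.read_state(); print({k:np.round(v,3) for k,v in s.items()})
for n in ("scene","side"):
    c=optics.read_camera(n); np.savez(f"pics/{n}0.npz",**c)
    cv2.imwrite(f"pics/{n}0.png",c["frame"][:,:,::-1]); print(n,c["intrinsics"].round(1).tolist(),(-c["R"].T@c["t"]).round(3),c["R"].round(3).tolist())
E
```

```text
pics
{'t': np.float64(0.0), 'q': array([ 1.172,  0.131,  1.489, -0.   ,  1.523, -0.085]), 'dq': array([-0.   ,  0.001,  0.   ,  0.002, -0.002,  0.001]), 'joint_torque': array([-2.0000e-03, -5.5985e+01, -4.9174e+01,  7.6000e-02,  3.6000e-02,
       -0.0000e+00]), 'tool_pos': array([0.185, 0.57 , 0.193]), 'orientation': array([-1.342, -0.974,  0.976]), 'force': array([ 0.485,  0.079, -0.891]), 'wrist_torque': array([-0.014,  0.021, -0.002]), 'opening': np.float64(0.093)}
scene [[403.0, 0.0, 313.2], [0.0, 403.0, 197.6], [0.0, 0.0, 1.0]] [ 1.17  -0.739  0.715] [[0.775, 0.632, 0.013], [0.377, -0.446, -0.812], [-0.507, 0.634, -0.584]]
side [[402.9, 0.0, 320.7], [0.0, 402.9, 192.0], [0.0, 0.0, 1.0]] [ 0.084 -0.671  0.848] [[0.774, -0.633, -0.018], [-0.442, -0.52, -0.731], [0.453, 0.574, -0.682]]
```

View pics/scene0.png

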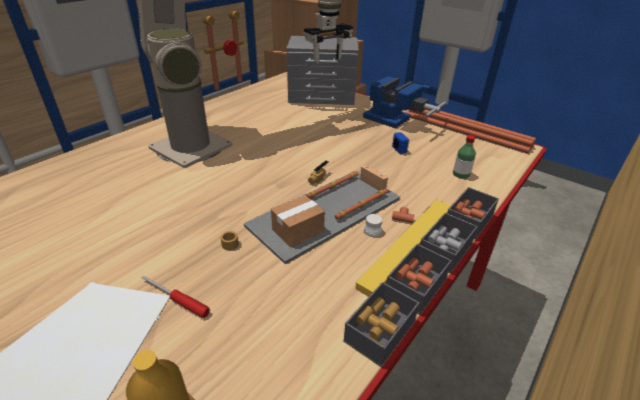

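View pics/side0.png

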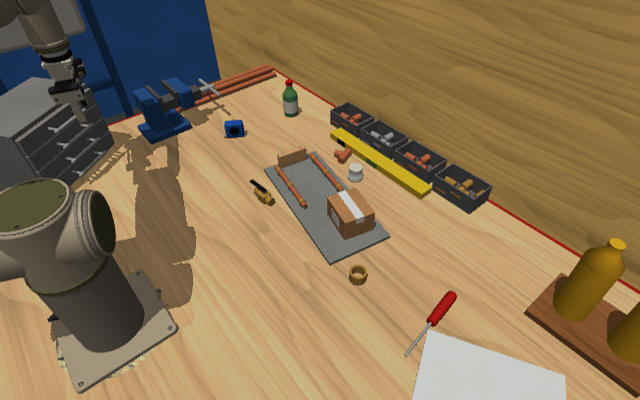

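Run:
```python
from plant import readout
from scipy.spatial.transform import Rotation as R
print(R.from_rotvec(readout.read_state()["orientation"]).as_matrix().round(3))
```

```text
[[ 0.309 -0.001 -0.951]
 [ 0.951 -0.001  0.309]
 [-0.002 -1.     0.   ]]
```

The scene view shows the carton at about (298,220) on the near, open end of the board, with the stop at (374,180), the valve at (318,172), the jar at (374,225), the coupling at (230,240) and the rails running up and to the right. In the side view the carton is at (350,213), the stop at (292,158) and the coupling at (358,275). Next I measure the board and carton from the colour and height masks.

```bash
cat > h.py <<'E'
import numpy as np,cv2
def cloud(c):
    K,R,t=c["intrinsics"],c["R"],c["t"]; d=c["depth"]; v,u=np.indices(d.shape)
    P=np.stack([(u-K[0,2])/K[0,0]*d,(v-K[1,2])/K[1,1]*d,d],-1)
    W=(P-t)@R; W[d==0]=np.nan; return W
def ray(c,uv,z):
    K,R,t=c["intrinsics"],c["R"],c["t"]; uv=np.asarray(uv,float).reshape(-1,2)
    D=np.c_[(uv-K[:2,2])/[K[0,0],K[1,1]],np.ones(len(uv))]@R; C=-R.T@t
    return (C+D*((z-C[2])/D[:,2])[:,None])[:,:2]
def biggest(m):
    n,l,s,_=cv2.connectedComponentsWithStats(m.astype(np.uint8)); return l==1+s[1:,4].argmax()
def rect(P):  # long-axis angle (deg), centre, size
    c,(w,h),a=cv2.minAreaRect(P.astype(np.float32))
    if w<h: w,h,a=h,w,a+90
    return np.array(c),(w,h),a%180
def pts(c,m,z): v,u=np.nonzero(m); return ray(c,np.c_[u,v],z)
def carton_top(c,lo=.076,hi=.09,box=(.3,.85,-.4,.4)):
    W=cloud(c); x,y,z=W[...,0],W[...,1],W[...,2]
    m=biggest((z>lo)&(z<hi)&(x>box[0])&(x<box[1])&(y>box[2])&(y<box[3]))
    return m,rect(pts(c,m,.082))
E
python3 - <<'E'
from h import *
for n in ("scene","side"):
    c=dict(np.load(f"pics/{n}0.npz")); W=cloud(c); z=W[...,2]
    hsv=cv2.cvtColor(c["frame"],cv2.COLOR_RGB2HSV)
    near=(W[...,0]>.3)&(W[...,0]<.9)&(abs(W[...,1])<.4)
    g=biggest(near&(z>.004)&(z<.02)&(hsv[...,1]<70))
    print(n,"board",rect(pts(c,g,.012)))
    m,r=carton_top(c); print("carton",r, np.nanmedian(z[m]),m.sum())
    st=biggest(near&(z>.05)&(z<.068)&~cv2.dilate(m.astype(np.uint8),np.ones((25,25))).astype(bool))
    print("stop",np.nanmean(W[st],0),st.sum())
    ob=near&(z>.015)&(z<.06)&~cv2.dilate(g.astype(np.uint8),np.ones((3,3))).astype(bool)
    k,l,s,_=cv2.connectedComponentsWithStats(ob.astype(np.uint8))
    for i in range(1,k):
        if s[i,4]>25: print(" ",s[i],np.nanmean(W[l==i],0).round(3))
E
```

```text
scene board (array([0.62362033, 0.00215757]), (0.43926236033439636, 0.19751177728176117), 79.40670776367188)
carton (array([ 0.62528402, -0.11984939]), (0.11483360081911087, 0.09588144719600677), 75.21143341064453) 0.08244609383102404 995
stop [0.66029839 0.19465403 0.05945175] 197
  [308 160  21  22 202] [0.499 0.124 0.031]
  [336 167  52  51 477] [0.678 0.145 0.038]
  [306 171  51  27 209] [0.576 0.091 0.034]
  [ 356  200   95   94 2040] [ 0.875 -0.002  0.025]
  [392 207  23  14 184] [0.811 0.116 0.022]
  [365 214  18  19 261] [0.777 0.012 0.036]
  [273 218  51  27 583] [ 0.648 -0.145  0.041]
  [221 231  18  16 195] [ 0.519 -0.267  0.025]
side board (array([0.61896282, 0.0053969 ]), (0.4398380517959595, 0.1911868304014206), 79.27217864990234)
carton (array([ 0.61911124, -0.11765278]), (0.11780758947134018, 0.09210476279258728), 75.2962417602539) 0.08316940642631569 1042
stop [0.65190508 0.19667485 0.06014671] 200
  [ 330  128  102   69 1630] [0.864 0.017 0.025]
  [275 149  31  58 418] [0.62  0.158 0.04 ]
  [310 153  38  39 202] [0.696 0.067 0.034]
  [348 163  15  17 201] [0.764 0.015 0.037]
  [249 180  26  25 252] [0.49  0.125 0.033]
  [328 206  45  32 379] [ 0.595 -0.149  0.043]
  [349 265  18  18 204] [ 0.513 -0.265  0.026]
```

```bash
cat >> h.py <<'E'
from scipy.spatial.transform import Rotation as Rot
A=np.deg2rad(79.34); d=np.array([np.cos(A),np.sin(A)]); n=np.array([-d[1],d[0]])
O=np.array([.6181,-.0134])
def lane(p): r=np.asarray(p)[:2]-O; return np.array([r@d,r@n])*1000
def show():
    from plant import readout
    s=readout.read_state(); M=Rot.from_rotvec(s["orientation"]).as_matrix()
    f=s["force"]
    print("t %.2f"%s["t"],"lane xy mm",lane(s["tool_pos"]).round(1),"z %.1f"%(1000*s["tool_pos"][2]),
     "toolx-lane deg %.2f"%((np.degrees(np.arctan2(M[1,0],M[0,0])-A)+180)%360-180),"tilt",M[2,[0,2]].round(3),"F lane",np.round([f[:2]@d,f[:2]@n,f[2]],2),"open",round(float(s["opening"]),4))
if __name__=="__main__": show()
E
python3 -m creep '[[[0.45,-3.3,0,-3.6,0,-7.3,0],[0.45,-3.3,0,-3.6,0,0,0],[0.45,-3.3,0,-3.6,0,0,0],[0.45,-3.3,0,-3.6,0,0,0],[0.45,-3.3,0,-3.6,0,0,0],[0.45,-3.3,0,-3.6,0,0,0],[0.45,-3.3,0,-3.6,0,0,0],[0.45,-3.3,0,-3.6,0,0,0]]]' 20; python3 h.py
```

```text
t: 0.9
tool_pos: [0.4152, 0.2482, 0.1881]
orientation: [-1.287, -1.074, 1.09]
force: [1.2, 0.4, 0.1]
opening: 0.0512
t 0.90 lane xy mm [219.6 247.8] z 188.1 toolx-lane deg 0.83 tilt [-0.008  0.005] F lane [ 0.62 -1.13  0.1 ] open 0.0512
```

```bash
python3 -m creep '[[[0.45,-3.3,0,-3.7,0,-0.8,0],[0.45,-3.3,0,-3.7,0,0,0],[0.45,-3.3,0,-3.7,0,0,0],[0.45,-3.3,0,-3.7,0,0,0],[0.45,-3.3,0,-3.7,0,0,0],[0.45,-3.3,0,-3.7,0,0,0],[0.45,-3.3,0,-3.7,0,0,0],[0.45,-3.3,0,-3.7,0,0,0]]]'; python3 h.py
```

```text
t: 1.7
tool_pos: [0.6638, -0.0652, 0.1853]
orientation: [-1.278, -1.082, 1.101]
force: [0.4, 1.2, 0.0]
opening: 0.0513
t 1.70 lane xy mm [-42.4 -54.5] z 185.3 toolx-lane deg 1.61 tilt [-0.007  0.009] F lane [ 1.24 -0.16  0.02] open 0.0513
```

```bash
python3 -m creep '[[[0.45,-3.3,0,-3.7,0,0,0],[0.45,-3,0,-3.5,0,0,0],[0.45,0,0,0,0,0,0],[0.45,0,0,0,0,0,0],[0.45,0,0,0,0,0,0],[0.45,0,0,0,0,0,0],[0.45,0,0,0,0,0,0],[0.45,0,0,0,0,0,0]]]'; python3 h.py
```

```text
t: 2.5
tool_pos: [0.7243, -0.1436, 0.1778]
orientation: [-1.272, -1.074, 1.102]
force: [0.2, -0.4, -0.1]
opening: 0.051
t 2.50 lane xy mm [-108.3 -128.4] z 177.8 toolx-lane deg 1.42 tilt [-0.007  0.018] F lane [-0.38 -0.26 -0.15] open 0.051
```

```bash
python3 -m creep '[[[0.45,0,2,0,-1.0,-1.4,-0.4],[0.45,0,2,0,0,0,0],[0.45,0,2,0,0,0,0],[0.45,0,2,0,0,0,0],[0.45,0,2,0,0,0,0],[0.45,0,1.5,0,0,0,0],[0.45,0,0.5,0,0,0,0],[0.45,0,0,0,0,0,0]]]'; python3 h.py
```

```text
t: 3.3
tool_pos: [0.7273, -0.1388, 0.0636]
orientation: [-1.279, -1.123, 1.108]
force: [-0.8, -0.2, 1.3]
opening: 0.0512
t 3.30 lane xy mm [-103.  -130.5] z 63.6 toolx-lane deg 3.26 tilt [-0.    -0.014] F lane [-0.34  0.8   1.34] open 0.0512
```

Run:
```python
from h import *
from plant import optics
c=optics.read_camera("wrist"); cv2.imwrite("pics/wrist1.png",c["frame"][:,:,::-1])
```

```text
(no output)
```

View pics/wrist1.png

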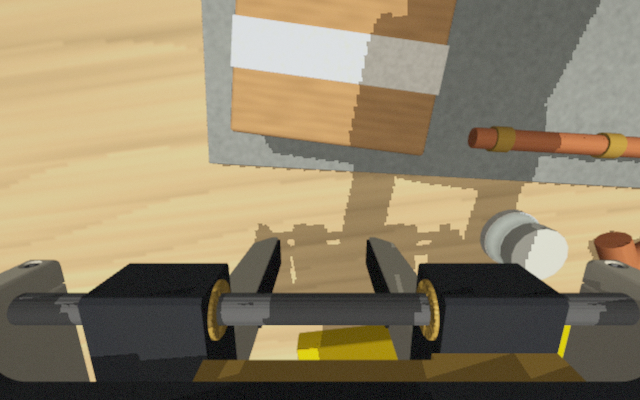

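Wrist view: both fingertips, at (265,265) and (385,260), are low beside the carton's right face, whose edge runs from (232,130) to (425,153). The jar at (525,245) is clear of them. I'll level the tool, lower it and close in.

```bash
python3 -m creep '[[[0.45,0,0.8,0.5,0.8,3.3,0],[0.45,0,0,1,0,0,0],[0.45,0,0,1,0,0,0],[0.45,0,0,1,0,0,0],[0.45,0,0,0.5,0,0,0],[0.45,0,0,0,0,0,0],[0.45,0,0,0,0,0,0],[0.45,0,0,0,0,0,0]]]'; python3 h.py
```

```text
t: 4.15
tool_pos: [0.6939, -0.133, 0.0669]
orientation: [-1.306, -1.078, 1.063]
force: [0.1, 0.2, 0.7]
opening: 0.0511
t 4.15 lane xy mm [-103.5  -96.6] z 66.9 toolx-lane deg -0.17 tilt [-0.001 -0.015] F lane [ 0.18 -0.03  0.68] open 0.0511
```

```bash
python3 -m creep '[[[0.45,0,0.4,0.6,0.4,0,0],[0.45,0,0.4,0.4,0.4,0,0],[0.45,0,0.4,0.3,0.4,0,0],[0.45,0,0.3,0.3,0.3,0,0],[0.45,0,0,0.3,0.2,0,0],[0.45,0,0,0.3,0,0,0],[0.45,0,0,0,0,0,0],[0.45,0,0,0,0,0,0]]]'; python3 h.py
```

```text
t: 4.95
tool_pos: [0.6716, -0.1284, 0.05]
orientation: [-1.281, -1.058, 1.076]
force: [0.7, -0.3, -1.6]
opening: 0.051
t 4.95 lane xy mm [-103.1  -73.9] z 50.0 toolx-lane deg -0.18 tilt [-0.001  0.016] F lane [-0.17 -0.71 -1.59] open 0.051
```

```bash
python3 -m creep '[[[0.45,0,-0.2,0.3,-0.4,0,0],[0.45,0,-0.1,0.3,-0.2,0,0],[0.45,0,0,0.3,0,0,0],[0.45,0,0,0.3,0,0,0],[0.45,0,0,0.3,0,0,0],[0.45,0,0,0.2,0,0,0],[0.45,0,0,0,0,0,0],[0.45,0,0,0,0,0,0]]]'; python3 h.py
python3 - <<'E'
from h import *
from plant import optics
for nm in ("scene","side"):
    c=optics.read_camera(nm); m,r=carton_top(c,box=(.5,.75,-.2,.1))
    cv2.imwrite(f"pics/{nm}2.png",c["frame"][:,:,::-1]); print(nm,lane(r[0]),r[1],r[2]-79.34,m.sum())
E
```

```text
t: 5.75
tool_pos: [0.6557, -0.1255, 0.0555]
orientation: [-1.294, -1.069, 1.069]
force: [2.7, -0.2, 0.7]
opening: 0.0509
t 5.75 lane xy mm [-103.2  -57.7] z 55.5 toolx-lane deg -0.17 tilt [-0.001 -0.001] F lane [ 0.31 -2.67  0.71] open 0.0509
scene [-132.38092022   -8.10614832] (0.09601037204265594, 0.06115442141890526) 90.06595245361328 323
side [-103.14787276  -12.49884898] (0.11938760429620743, 0.11480610817670822) 0.2168847656249966 1105
```

```bash
python3 -m creep '[[[0.45,0,0,-1,0,0,0],[0.45,0,0,-3,0,0,0],[0.45,-2,-2,-2,0,0,0],[0.45,-4,-2,0,0,0,0],[0.45,-4,-2,0,0,0,0],[0.45,-3,-2,0,0,0,0],[0.45,0,0,0,0,8,0],[0.45,0,0,0,0,8,0]]]'; python3 h.py
python3 - <<'E'
from h import *
from plant import optics
for nm in ("scene","side"):
    c=optics.read_camera(nm); m,r=carton_top(c,hi=.088,box=(.5,.72,-.2,.1))
    cv2.imwrite(f"pics/{nm}3.png",c["frame"][:,:,::-1]); print(nm,lane(r[0]),r[1],r[2]-79.34,m.sum())
    p=dict(np.load(f"pics/{nm}0.npz")); print(" at start",lane(carton_top(p)[1][0]))
E
```

```text
t: 6.65
tool_pos: [0.6838, -0.2675, 0.1305]
orientation: [-1.382, -0.841, 0.866]
force: [-0.1, 0.9, -0.5]
opening: 0.0511
t 6.65 lane xy mm [-237.5 -111.6] z 130.5 toolx-lane deg -16.34 tilt [-0.006  0.02 ] F lane [ 0.84  0.28 -0.55] open 0.0511
scene [-97.48175314 -20.87161265] (0.09926947206258774, 0.07745727896690369) -2.145404663085941 446
 at start [-103.28340306  -26.75110548]
side [-104.18092676   -4.45096249] (0.11752064526081085, 0.09344272315502167) -0.2401159667968784 1057
 at start [-102.2665455   -20.27852776]
```

```bash
python3 -m creep '[[[0.45,0,0,0,0,-8.3,0],[0.45,0,0,0,0,-8,0],[0.45,4.5,0,0,-0.5,0,-0.2],[0.45,4.5,1,0,-0.5,0,-0.2],[0.45,4.5,2,0.8,0,0,0],[0.45,0,2,0.8,0,0,0],[0.45,0,2,0.8,0,0,0],[0.45,0,0.6,0,0,0,0]]]'; python3 h.py
```

```text
t: 7.55
tool_pos: [0.6771, -0.1208, 0.0492]
orientation: [-1.252, -1.11, 1.112]
force: [-0.2, -0.1, -0.6]
opening: 0.0512
t 7.55 lane xy mm [-94.6 -77.9] z 49.2 toolx-lane deg 3.28 tilt [0.009 0.012] F lane [-0.1   0.19 -0.64] open 0.0512
```

```bash
python3 -m creep '[[[0.45,-0.4,-0.3,0.2,-0.3,3.2,0.4],[0.45,-0.4,-0.1,0.4,-0.2,0,0],[0.45,0,0,0.4,0,0,0],[0.45,0,0,0.4,0,0,0],[0.45,0,0,0.3,0,0,0],[0.45,0,0,0.2,0,0,0],[0.45,0,0,0,0,0,0],[0.45,0,0,0,0,0,0]]]'; python3 h.py
```

```text
t: 8.35
tool_pos: [0.6568, -0.1256, 0.0539]
orientation: [-1.282, -1.081, 1.081]
force: [1.2, -0.5, -0.6]
opening: 0.0511
t 8.35 lane xy mm [-103.1  -58.8] z 53.9 toolx-lane deg 0.79 tilt [0.002 0.003] F lane [-0.26 -1.23 -0.6 ] open 0.0511
```

Almost in contact again; about 7.5 mm further to go.

```bash
python3 -m creep '[[[0.45,0,0,0.25,0,0.6,0],[0.45,0,0,0.2,0,0.2,0],[0.45,0,0,0.2,0,0,0],[0.45,0,0,0.15,0,0,0],[0.45,0,0,0,0,0,0],[0.45,0,0,0,0,0,0],[0.45,0,0,0,0,0,0],[0.45,0,0,0,0,0,0]]]'; python3 h.py
```

```text
t: 9.15
tool_pos: [0.6503, -0.1249, 0.0553]
orientation: [-1.292, -1.072, 1.069]
force: [3.0, -0.7, -0.1]
opening: 0.0509
t 9.15 lane xy mm [-103.6  -52.3] z 55.3 toolx-lane deg -0.06 tilt [ 0.001 -0.001] F lane [-0.12 -3.1  -0.06] open 0.0509
```

```bash
python3 -m creep '[[[0.45,0,0,-1,0,0,0],[0.45,0,0,-2,0,0,0],[0.45,-3,-2,0,0,0,0],[0.45,-4,-2,0,0,0,0],[0.45,-4,-2,0,0,0,0],[0.45,-1,-2,0,0,8.5,0],[0.45,0,0,0,0,8.5,0],[0.45,0,0,0,0,8.5,0]]]'; python3 -m creep '[[[0.45,0,0,0,0,8.5,0],[0.45,0,0,0,0,8.5,0],[0.45,0,0,0,0,8.5,0],[0.45,0,0,0,0,8.5,0],[0.45,0,0,0,0,8.5,0],[0.45,0,0,0,0,8.5,0],[0.45,0,0,0,0,8.5,0],[0.45,0,0,0,0,0,0]]]'; python3 h.py
```

```text
t: 9.95
tool_pos: [0.6498, -0.25, 0.1307]
orientation: [-1.428, -0.718, 0.74]
force: [0.2, 0.9, 0.0]
opening: 0.0514
t: 10.75
tool_pos: [0.6426, -0.248, 0.1259]
orientation: [-1.556, 0.119, -0.061]
force: [-0.6, 0.2, -0.4]
opening: 0.0512
t 10.75 lane xy mm [-226.   -67.5] z 125.9 toolx-lane deg -85.90 tilt [-0.037  0.011] F lane [ 0.1  0.6 -0.4] open 0.0512
```

```bash
python3 -m creep '[[[0.45,-1.5,0,0,-0.3,4,-1.2],[0.45,-2,0,0,-0.2,0,-0.6],[0.45,-2,0,0,0,0,-0.3],[0.45,-1.3,0,0,0,0,0],[0.45,0,0,0,0,0,0],[0.45,0,0,0,0,0,0],[0.45,0,0,0,0,0,0],[0.45,0,0,0,0,0,0]]]'; python3 h.py
python3 - <<'E'
from h import *
from plant import optics
for nm in ("scene","side"):
    c=optics.read_camera(nm); m,r=carton_top(c,hi=.088,box=(.5,.72,-.18,.1))
    cv2.imwrite(f"pics/{nm}4.png",c["frame"][:,:,::-1]); print(nm,lane(r[0]),r[1],r[2]-79.34,m.sum())
E
```

```text
t: 11.55
tool_pos: [0.571, -0.2347, 0.1234]
orientation: [-1.564, 0.131, -0.117]
force: [0.5, 0.9, -0.0]
opening: 0.051
t 11.55 lane xy mm [-226.2    5.3] z 123.4 toolx-lane deg -88.37 tilt [-0.009  0.003] F lane [ 0.98 -0.36 -0.01] open 0.051
scene [-105.43945228   -4.40958507] (0.11630603671073914, 0.0969470962882042) -0.8626974487304722 956
side [-105.17023025   18.36017819] (0.11623137444257736, 0.06107582151889801) -0.2779882812500034 456
```

View pics/scene4.png

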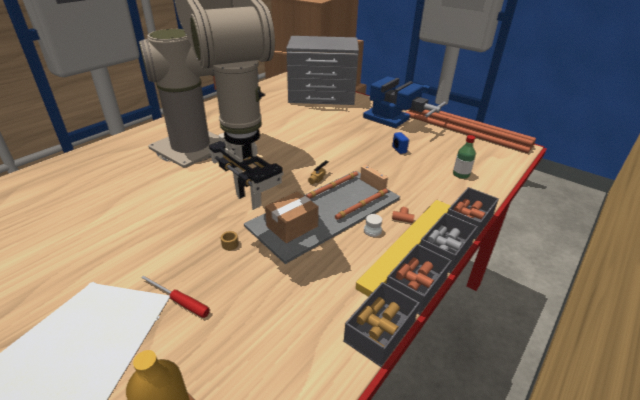

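The scene view shows the carton at (292,217), pulled in line with the lane, and the gripper behind it at (250,175) just clear of the coupling (230,240). Now I lower the tool behind the carton.

```bash
python3 -m creep '[[[0.45,0.6,1.2,0,0,1.3,-0.3],[0.45,0,1.2,0,0,0.3,0],[0.45,0,1.2,0,0,0,0],[0.45,0,1.2,0,0,0,0],[0.45,0,1,0,0,0,0],[0.45,0,0.6,0,0,0,0],[0.45,0,0,0,0,0,0],[0.45,0,0,0,0,0,0]]]'; python3 h.py
```

```text
t: 12.45
tool_pos: [0.5759, -0.2346, 0.0504]
orientation: [-1.561, 0.153, -0.141]
force: [-0.1, -0.2, 0.2]
opening: 0.0511
t 12.45 lane xy mm [-225.2    0.5] z 50.4 toolx-lane deg -90.10 tilt [-0.008  0.004] F lane [-0.22  0.04  0.25] open 0.0511
```

```bash
python3 -m creep '[[[0.45,0.1,-0.4,1,0,0,-0.3],[0.45,0,-0.1,1.2,0,0,-0.2],[0.45,0,0,1.2,0,0,0],[0.45,0,0,0.8,0,0,0],[0.45,0,0,0.5,0,0,0],[0.45,0,0,0.5,0,0,0],[0.45,0,0,0.5,0,0,0],[0.45,0,0,0.5,0,0,0]]]'; python3 h.py
```

```text
t: 13.25
tool_pos: [0.5917, -0.1686, 0.0594]
orientation: [-1.563, 0.141, -0.152]
force: [0.0, 0.4, -0.8]
opening: 0.0511
t 13.25 lane xy mm [-157.4   -2.7] z 59.4 toolx-lane deg -90.05 tilt [0.007 0.003] F lane [ 0.36  0.04 -0.78] open 0.0511
```

```bash
python3 -m creep '[[[0.45,0,0,0.5,0,0,0],[0.45,0,0,0.5,0,0,0],[0.45,0,0,0.5,0,0,0],[0.45,0,0,0.5,0,0,0],[0.45,0,0,0.5,0,0,0],[0.45,0,0,0.5,0,0,0],[0.45,0,0,0.3,0,0,0],[0.45,0,0,0,0,0,0]]]'; python3 h.py
python3 - <<'E'
from h import *
from plant import optics
for nm in ("scene","side"):
    c=optics.read_camera(nm); m,r=carton_top(c,hi=.088,box=(.5,.72,-.18,.15))
    cv2.imwrite(f"pics/{nm}5.png",c["frame"][:,:,::-1]); print(nm,lane(r[0]),r[1],r[2]-79.34,m.sum())
E
```

```text
t: 14.05
tool_pos: [0.5981, -0.1331, 0.0591]
orientation: [-1.563, 0.142, -0.152]
force: [-0.4, 0.2, 0.2]
opening: 0.051
t 14.05 lane xy mm [-121.3   -2.5] z 59.1 toolx-lane deg -90.06 tilt [0.006 0.003] F lane [0.1  0.45 0.19] open 0.051
scene [-105.18353259   -3.97306294] (0.11572523415088654, 0.09555048495531082) -0.21854766845703466 704
side [-107.15496432    2.44395611] (0.11253713071346283, 0.09226566553115845) -0.2088507080078159 723
```

View pics/side5.png

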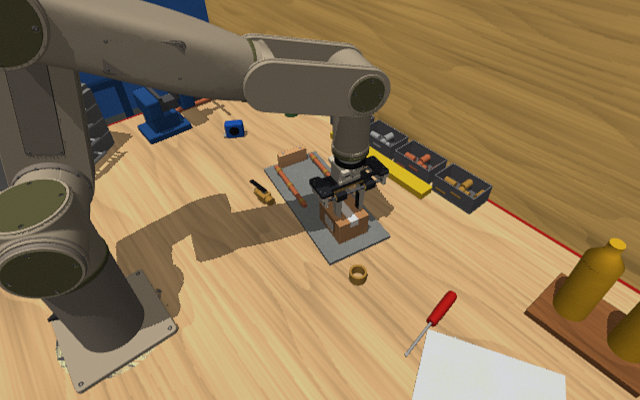

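The side view is unexpected. The gripper's fingers look as if they stand over the carton top (358,205), and the carton hasn't moved, although the readout says the TCP is at z 59 mm. I'll check this before moving again.

```bash
python3 h.py
python3 - <<'E'
from h import *
from plant import optics, readout
s=readout.read_state(); p=s["tool_pos"]; M=Rot.from_rotvec(s["orientation"]).as_matrix()
print("q",s["q"].round(3))
ims=[]
for nm in ("side","scene"):
    c=optics.read_camera(nm); f=c["frame"].copy(); W=cloud(c)
    def pr(X): q=c["R"]@X+c["t"]; q=c["intrinsics"]@q; return (q[:2]/q[2])
    for X,col in ((p,(255,0,0)),(p+.011*M[:,1],(0,255,0)),(p+.03*M[:,0],(0,0,255)),(p-.03*M[:,0],(0,0,255))): 
        u=pr(X); cv2.circle(f,tuple(int(round(a)) for a in u),1,col,-1)
    u=pr(p).astype(int); print(nm,u,W[u[1],u[0]].round(3))
    y,x=u[1]-50,u[0]-50
    ims.append(cv2.resize(f[y:y+100,x:x+100],(400,400),interpolation=cv2.INTER_NEAREST))
cv2.imwrite("pics/chk6.png",np.hstack(ims)[:,:,::-1])
E
```

```text
t 14.15 lane xy mm [-121.7   -2.5] z 59.1 toolx-lane deg -90.07 tilt [0.006 0.003] F lane [-0.29  0.72 -0.63] open 0.051
q [-0.306  0.258  1.596  0.004  1.281 -0.12 ]
side [347 217] [ 0.583 -0.146  0.084]
scene [286 215] [ 0.616 -0.155  0.083]
```

View pics/chk6.png

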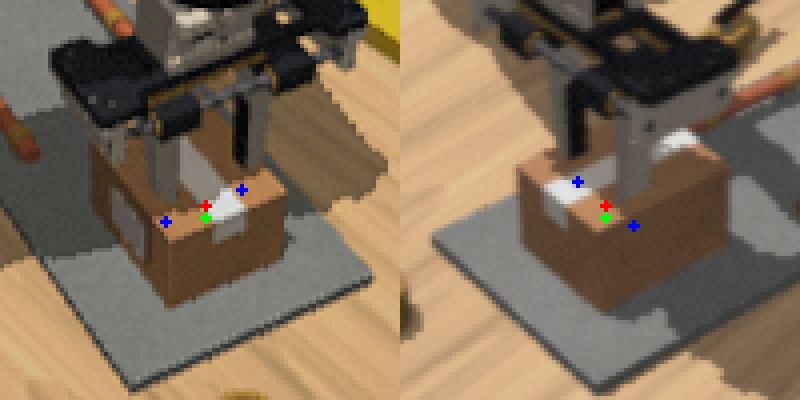

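Run:
```python
from h import *
ims=[]
L=[("scene","scene0",(.185,.570,.193)),("side","side0",(.185,.570,.193)),("side","side2",(.6557,-.1255,.0555)),("scene","scene2",(.6557,-.1255,.0555)),("side","side3",(.6838,-.2675,.1305)),("scene","scene3",(.6838,-.2675,.1305)),("side","side4",(.571,-.2347,.1234)),("scene","scene4",(.571,-.2347,.1234))]
for nm,fn,p in L:
    c=dict(np.load(f"pics/{nm}0.npz")); f=cv2.imread(f"pics/{fn}.png")
    p=np.array(p); q=c["intrinsics"]@(c["R"]@p+c["t"]); u=(q[:2]/q[2])
    f=cv2.copyMakeBorder(f,60,60,60,60,cv2.BORDER_CONSTANT); x,y=u.astype(int)+60
    print(fn,u.round(1)); cv2.circle(f,(x,y),1,(0,0,255),-1)
    ims.append(cv2.resize(f[y-50:y+50,x-50:x+50],(200,200),interpolation=cv2.INTER_NEAREST))
cv2.imwrite("pics/chk7.png",np.vstack([np.hstack(ims[:4]),np.hstack(ims[4:])]))
```

```text
scene0 [327.2  66.7]
side0 [ 88.1 121.2]
side2 [361.2 207.4]
scene2 [305.5 224.2]
side3 [410.8 212. ]
scene3 [273.8 234.6]
side4 [368.3 228.4]
scene4 [249.4 210.1]
```

View pics/chk7.png

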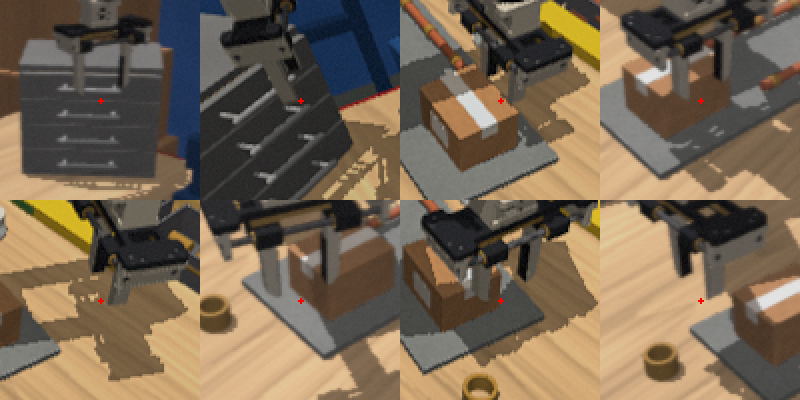

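The overlays show the same offset in every picture, including the start: the fingertips sit higher than the reported TCP. I'll triangulate them instead of trusting the readout's height.

```bash
python3 - <<'E'
from h import *
P={}
for nm in ("side","scene"):
    c=dict(np.load(f"pics/{nm}0.npz")); P[nm]=c["intrinsics"]@np.c_[c["R"],c["t"]]
def tri(a,b):
    X=cv2.triangulatePoints(P["side"],P["scene"],np.float64(a).reshape(2,1),np.float64(b).reshape(2,1)).ravel(); X=X[:3]/X[3]
    r=[np.linalg.norm((P[k]@np.r_[X,1])[:2]/(P[k]@np.r_[X,1])[2]-q) for k,q in(("side",a),("scene",b))]; return X,r
for a,b in (((338,218),(278.5,204)),((358,208),(294,214)),((348,213),(286.5,209))):
    X,r=tri(a,b); print(X.round(4),lane(X).round(1),np.round(r,1))
E
python3 h.py
```

```text
[ 0.566  -0.1303  0.0793] [-124.5   29.5] [0.2 0.2]
[ 0.6286 -0.1395  0.0827] [-122.   -33.6] [0.3 0.3]
[ 0.5977 -0.134   0.0801] [-122.3   -2.2] [0.3 0.3]
t 14.25 lane xy mm [-121.9   -2.5] z 59.1 toolx-lane deg -90.10 tilt [0.006 0.003] F lane [ 0.5   0.4  -0.64] open 0.051
```

```bash
python3 -m creep '[[[0.45,0,-1.5,0,0,0,0.3],[0.45,0,-1,-1,0,0,0],[0.45,0,0,-3,0,0,0],[0.45,0,0,-3.5,0,0,0],[0.45,0,0,-2.5,0,0,0],[0.45,0,1.5,0,0,0,0],[0.45,0,2,0,0,0,0],[0.45,0,1,0,0,0,0]]]'; python3 h.py
```

```text
t: 15.05
tool_pos: [0.5796, -0.2411, 0.0415]
orientation: [-1.566, 0.143, -0.154]
force: [-0.1, 1.3, -0.4]
opening: 0.0515
t 15.05 lane xy mm [-230.9   -4.3] z 41.5 toolx-lane deg -90.19 tilt [0.007 0.   ] F lane [ 1.3   0.33 -0.45] open 0.0515
```

```bash
python3 -m creep '[[[0.45,-0.3,0.5,0,0,0,0.3],[0.45,0,0.5,0,0,0,0.1],[0.45,0,0.5,0,0,0,0],[0.45,0,0.3,0,0,0,0],[0.45,0,0,0,0,0,0],[0.45,0,0,0,0,0,0],[0.45,0,0,0,0,0,0],[0.45,0,0,0,0,0,0]]]'; python3 h.py
python3 - <<'E'
from h import *
from plant import optics, readout
p=readout.read_state()["tool_pos"]; ims=[]
for nm in ("side","scene"):
    c=optics.read_camera(nm); f=c["frame"]; q=c["intrinsics"]@(c["R"]@p+c["t"]); u=(q[:2]/q[2]).astype(int); x,y=u-50
    print(nm,"crop origin",x,y)
    ims.append(cv2.resize(f[y:y+100,x:x+100],(400,400),interpolation=cv2.INTER_NEAREST))
    m,r=carton_top(c,hi=.088,box=(.5,.72,-.18,.15)); print(lane(r[0]),r[1],r[2]-79.34)
cv2.imwrite("pics/chk8.png",np.hstack(ims)[:,:,::-1])
E
```

```text
t: 15.85
tool_pos: [0.5765, -0.2383, 0.0217]
orientation: [-1.565, 0.148, -0.146]
force: [0.5, -1.1, 0.1]
opening: 0.0514
t 15.85 lane xy mm [-228.7   -0.7] z 21.7 toolx-lane deg -90.05 tilt [-0.002  0.001] F lane [-1.02 -0.69  0.13] open 0.0514
side crop origin 318 204
[-88.62562491   2.68013533] (0.09214942157268524, 0.08617887645959854) 88.91874328613281
scene crop origin 203 193
[-104.28658728   -4.75627614] (0.11393262445926666, 0.09716131538152695) -0.28441986083984716
```

View pics/chk8.png

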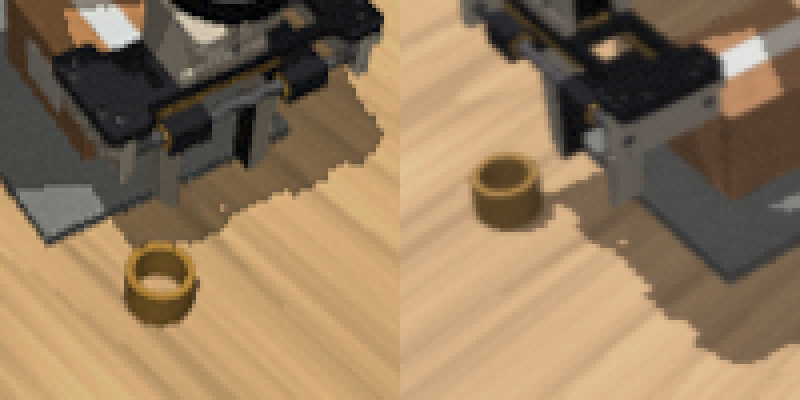

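The tips are at about (360,255) and (382,246) in the side view, and (245,232) and (260,244) in the scene view. They are behind the carton and above the bench, and the coupling is untouched.

```bash
python3 - <<'E'
from h import *
P={}
for nm in ("side","scene"):
    c=dict(np.load(f"pics/{nm}0.npz")); P[nm]=c["intrinsics"]@np.c_[c["R"],c["t"]]
for a,b in (((360,254.7),(245.5,232)),((382.5,246),(260.5,244))):
    X=cv2.triangulatePoints(P["side"],P["scene"],np.float64(a).reshape(2,1),np.float64(b).reshape(2,1)).ravel(); X=X[:3]/X[3]; print(X.round(4),lane(X).round(1))
E
python3 -m creep '[[[0.45,0,0,1,0,0,0],[0.45,0,0,1.2,0,0,0],[0.45,0,0,1.2,0,0,0],[0.45,0,0,0.8,0,0,0],[0.45,0,0,0.5,0,0,0],[0.45,0,0,0.5,0,0,0],[0.45,0,0,0.4,0,0,0],[0.45,0,0,0.3,0,0,0]]]'; python3 h.py
```

```text
[ 0.5483 -0.2355  0.0421] [-231.2   27.5]
[ 0.6122 -0.2487  0.0437] [-232.3  -37.7]
t: 16.75
tool_pos: [0.5886, -0.1749, 0.022]
orientation: [-1.566, 0.147, -0.145]
force: [-0.5, -4.0, -0.4]
opening: 0.0508
t 16.75 lane xy mm [-164.2   -0.9] z 22.0 toolx-lane deg -90.00 tilt [-0.001  0.   ] F lane [-3.99 -0.25 -0.4 ] open 0.0508
```

```bash
python3 -m creep '[[[0.45,0,0,0.6,0,0,0],[0.45,0,0,0.6,0,0,0],[0.45,0,0,0.6,0,0,0],[0.45,0,0,0.6,0,0,0],[0.45,0,0,0.6,0,0,0],[0.45,0,0,0.6,0,0,0],[0.45,0,0,0.6,0,0,0],[0.45,0,0,0.4,0,0,0]]]'; python3 h.py
python3 - <<'E'
from h import *
from plant import optics
for nm in ("scene","side"):
    c=optics.read_camera(nm); m,r=carton_top(c,hi=.088,box=(.5,.72,-.15,.15)); print(nm,lane(r[0]),r[1],r[2]-79.34,m.sum())
E
```

```text
t: 17.55
tool_pos: [0.5974, -0.1281, 0.022]
orientation: [-1.568, 0.148, -0.147]
force: [-0.7, -2.7, 0.7]
opening: 0.0513
t 17.55 lane xy mm [-116.5   -0.9] z 22.0 toolx-lane deg -90.10 tilt [-0.001 -0.002] F lane [-2.75  0.24  0.69] open 0.0513
scene [-61.61835563 -38.3901751 ] (0.14080624282360077, 0.04883557930588722) 11.722035560607907 220
side [-115.18782952  -16.69837994] (0.04626569151878357, 0.041483692824840546) -61.178800430297855 80
```

Run:
```python
from h import *
from plant import optics
c=optics.read_camera("wrist"); np.savez("pics/w9.npz",**c); cv2.imwrite("pics/w9.png",c["frame"][:,:,::-1])
W=cloud(c); z=W[...,2]; print(np.nanpercentile(z,[1,10,50]).round(4))
```

```text
[0.0001 0.001  0.0825]
```

View pics/w9.png

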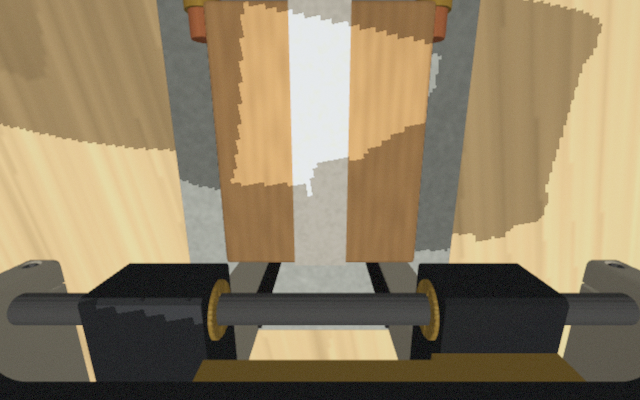

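The wrist view shows the carton top (columns 228–414 at row 262) against both fingertips, with both rail ends at (198,25) and (440,25). The carton is lined up with the mouth. I'll measure its edges against the board's edges in this view.

```bash
cat >> h.py <<'E'
def wrist(r0=60,r1=255):
    from plant import optics
    c=optics.read_camera("wrist"); z=cloud(c)[...,2]
    def edges(m,zz,rows):
        E=[]
        for side in (0,-1):
            uv=[(np.nonzero(m[v])[0][side]+(-.5 if side==0 else .5),v) for v in rows if m[v].sum()>20]
            L=np.array([lane(p) for p in ray(c,uv,zz)]); k=np.polyfit(L[:,0],L[:,1],1)
            k=np.polyfit(*L[abs(np.polyval(k,L[:,0])-L[:,1])<3].T,1); E.append(k)
        return E
    rows=range(r0,r1)
    t=biggest((z>.074)&(z<.09)&(np.arange(400)[:,None]<262)); T=edges(t,.082,rows)
    b=(z>.007); b[262:]=0; b=biggest(b); B=edges(b,.012,rows)
    X=lane(ray(c,[(320,np.nonzero(t)[0].max()+.5)],.082)[0])[0]
    cx=X+55; yc=np.mean([np.polyval(k,cx) for k in T]); bc=np.mean([np.polyval(k,cx) for k in B])
    print("carton rear x %.1f centre x %.1f y %.1f wid %.1f yaw %s | board y %.1f wid %.1f yaw %s"%(X,cx,yc,np.polyval(T[0],cx)-np.polyval(T[1],cx),np.degrees([k[0] for k in T]).round(2),bc,np.polyval(B[0],cx)-np.polyval(B[1],cx),np.degrees([k[0] for k in B]).round(2)))
E
python3 -c "
from h import *
wrist()"
```

```text
carton rear x -107.4 centre x -52.4 y 0.5 wid 89.6 yaw [-0.03 -0.05] | board y 2.2 wid 190.4 yaw [0.02 0.03]
```

The carton is 1.7 mm right of the lane's centre and square to it. Pushing on straight.

```bash
python3 -m creep '[[[0.45,0,0,0.6,0,0,0],[0.45,0,0,0.8,0,0,0],[0.45,0,0,0.8,0,0,0],[0.45,0,0,0.8,0,0,0],[0.45,0,0,0.8,0,0,0],[0.45,0,0,0.8,0,0,0],[0.45,0,0,0.6,0,0,0],[0.45,0,0,0.4,0,0,0]]]'; python3 h.py; python3 -c "
from h import *
wrist()"
```

```text
t: 18.55
tool_pos: [0.6085, -0.07, 0.022]
orientation: [-1.569, 0.149, -0.147]
force: [-0.9, -4.0, 0.2]
opening: 0.0509
t 18.55 lane xy mm [-57.4  -1. ] z 22.0 toolx-lane deg -90.16 tilt [-0.001 -0.003] F lane [-4.14  0.17  0.16] open 0.0509
carton rear x -48.3 centre x 6.7 y 0.3 wid 89.6 yaw [-0.1  -0.11] | board y 2.2 wid 190.4 yaw [0.03 0.01]
```

```bash
python3 -m creep '[[[0.45,0,0,0.6,0,-0.2,0],[0.45,0,0,0.9,0,0,0],[0.45,0,0,0.9,0,0,0],[0.45,0,0,0.9,0,0,0],[0.45,0,0,0.9,0,0,0],[0.45,0,0,0.9,0,0,0],[0.45,0,0,0.8,0,0,0],[0.45,0,0,0.4,0,0,0]]]'; python3 h.py; python3 -c "
from h import *
wrist()"
```

```text
t: 19.4
tool_pos: [0.6211, -0.0025, 0.022]
orientation: [-1.569, 0.146, -0.144]
force: [-1.0, -5.2, 0.6]
opening: 0.0511
t 19.40 lane xy mm [11.3 -1. ] z 22.0 toolx-lane deg -89.95 tilt [-0.001 -0.003] F lane [-5.29  0.06  0.61] open 0.0511
carton rear x 20.3 centre x 75.3 y 0.6 wid 89.6 yaw [0.11 0.09] | board y 2.1 wid 190.4 yaw [0.02 0.02]
```

```bash
python3 -m creep '[[[0.45,0,0,0.6,0,0.1,0],[0.45,0,0,0.9,0,0,0],[0.45,0,0,0.9,0,0,0],[0.45,0,0,0.9,0,0,0],[0.45,0,0,0.9,0,0,0],[0.45,0,0,0.9,0,0,0],[0.45,0,0,0.6,0,0,0],[0.45,0,0,0.3,0,0,0]]]'; python3 h.py; python3 -c "
from h import *
wrist(110)"
```

```text
t: 20.25
tool_pos: [0.6331, 0.0606, 0.0219]
orientation: [-1.569, 0.148, -0.146]
force: [-0.3, -5.9, 1.8]
opening: 0.0511
t 20.25 lane xy mm [75.5 -1. ] z 21.9 toolx-lane deg -90.07 tilt [-0.001 -0.004] F lane [-5.86 -0.75  1.82] open 0.0511
carton rear x 84.6 centre x 139.6 y 0.4 wid 89.6 yaw [-0.01 -0.03] | board y 2.1 wid 190.4 yaw [0.01 0.01]
```

Ten millimetres to go. I'll creep forward and watch for the force to rise at the stop.

```bash
python3 -m creep '[[[0.45,0,0,0.2,0,0,0],[0.45,0,0,0.2,0,0,0],[0.45,0,0,0.2,0,0,0],[0.45,0,0,0.1,0,0,0],[0.45,0,0,0.1,0,0,0],[0.45,0,0,0.1,0,0,0],[0.45,0,0,0.1,0,0,0],[0.45,0,0,0.1,0,0,0]]]'; python3 h.py
```

```text
t: 21.1
tool_pos: [0.6352, 0.0713, 0.0219]
orientation: [-1.57, 0.149, -0.147]
force: [-0.8, -5.7, 1.3]
opening: 0.051
t 21.10 lane xy mm [86.4 -1.1] z 21.9 toolx-lane deg -90.13 tilt [-0.001 -0.004] F lane [-5.75 -0.3   1.32] open 0.051
```

```bash
python3 -m creep '[[[0.45,0,0,0.1,0,0,0],[0.45,0,0,0.1,0,0,0],[0.45,0,0,0.1,0,0,0],[0.45,0,0,0,0,0,0],[0.45,0,0,0,0,0,0],[0.45,0,0,0,0,0,0],[0.45,0,0,0,0,0,0],[0.45,0,0,0,0,0,0]]]'; python3 h.py;  python3 -c "
from h import *
wrist(150)"
```

```text
t: 21.9
tool_pos: [0.6356, 0.0727, 0.0219]
orientation: [-1.573, 0.149, -0.146]
force: [-0.6, -4.3, 2.2]
opening: 0.051
t 21.90 lane xy mm [87.8 -1.3] z 21.9 toolx-lane deg -90.10 tilt [-0.001 -0.007] F lane [-4.32 -0.17  2.19] open 0.051
carton rear x 97.2 centre x 152.2 y 0.1 wid 89.6 yaw [-0.04 -0.04] | board y 2.1 wid 190.4 yaw [-0.02 -0.04]
```

```bash
python3 -m creep '[[[0.45,0,0,0.2,0,0,0],[0.45,0,0,0.2,0,0,0],[0.45,0,0,0.2,0,0,0],[0.45,0,0,0.2,0,0,0],[0.45,0,0,0.2,0,0,0],[0.45,0,0,0.2,0,0,0],[0.45,0,0,0.2,0,0,0],[0.45,0,0,0.2,0,0,0]]]'; python3 h.py
```

```text
t: 22.75
tool_pos: [0.6351, 0.0714, 0.022]
orientation: [-1.598, 0.157, -0.143]
force: [-3.6, -13.5, 5.3]
opening: 0.051
t 22.75 lane xy mm [86.5 -1. ] z 22.0 toolx-lane deg -90.22 tilt [-0.006 -0.033] F lane [-13.96   1.07   5.32] open 0.051
```

The force rose to 14 N with no further advance, so the carton is against the stop. Backing straight out, then up.

```bash
python3 -m creep '[[[0.45,0,0,-0.5,0,0,0],[0.45,0,0,-1,0.5,0,0],[0.45,0,0,-2,0.5,0,0],[0.45,0,0,-2.5,0.5,0,0],[0.45,0,-2,-2.5,0,0,0],[0.45,0,-3,-2,0,0,0],[0.45,0,-3,-1,0,0,0],[0.45,0,-3,0,0,0,0]]]'; python3 h.py
```

```text
t: 23.55
tool_pos: [0.6077, -0.0417, 0.1278]
orientation: [-1.559, 0.161, -0.132]
force: [-0.4, -0.3, -0.3]
opening: 0.051
t 23.55 lane xy mm [-29.8   5. ] z 127.8 toolx-lane deg -90.03 tilt [-0.019  0.005] F lane [-0.41  0.34 -0.33] open 0.051
```

```bash
python3 -m creep '[[[0.45,0,-1,-4,0,0,0],[0.45,0,-1,-4,0,0,0],[0.45,0,-1,-4,0,0,0],[0.45,0,0,-4,0,0,0],[0.45,0,0,-2,0,0,0],[0.45,0,0,0,0,0,0],[0.45,0,0,0,0,0,0],[0.45,0,0,0,0,0,0]]]'; python3 h.py
python3 - <<'E'
from h import *
from plant import optics
ims=[]
for nm in ("scene","side"):
    c=optics.read_camera(nm); m,r=carton_top(c,hi=.088,box=(.5,.75,-.05,.25)); print(nm,lane(r[0]).round(1),np.round(r[1],3),round(r[2]-79.34,2),m.sum())
    ims.append(c["frame"][100:300,200:450])
cv2.imwrite("pics/end.png",cv2.resize(np.hstack(ims),(800,320))[:,:,::-1])
E
```

```text
t: 24.35
tool_pos: [0.5778, -0.2233, 0.1644]
orientation: [-1.551, 0.144, -0.142]
force: [-0.1, 1.0, 0.9]
opening: 0.0513
t 24.35 lane xy mm [-213.8    0.8] z 164.4 toolx-lane deg -89.81 tilt [-0.003  0.015] F lane [0.94 0.26 0.87] open 0.0513
scene [148.8  -4.2] [0.119 0.095] 0.94 674
side [149.7   2.1] [0.122 0.092] -0.03 715
```

View pics/end.png

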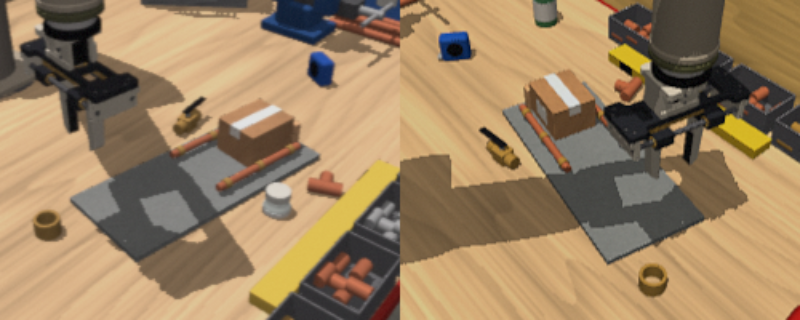

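Both views show the carton against the stop between the rails (scene crop (257,130), side crop (560,103)), the gripper well clear, and the bystanders in place. Measured x is about 149 mm and y about -1 mm. Handing in.

```bash
python3 -c "
from plant import robot
print(robot.close_job())"
```

```text
the job is handed in; nothing more can be done
None
```

The carton is down the lane and against the wooden stop, and I handed the job in at about 24.5 s of the 51 s allowed; no verdict was reported.

I used two side pushes to bring the carton onto the centre line and square it. I then pushed it straight down the lane from behind with both fingertips, with the tips about 8 mm above the tops of the rails.

**Last checks:**
- **Stop:** pushing on raised the force to about 14 N with no further advance, so the carton was against the stop. The cameras then put its centre at x ≈ 149–150 mm.
- **Sideways:** the last wrist view put it about 2 mm right of the centre line, and the fixed cameras gave −4 mm and +2 mm. All are within the ±10.5 mm limit.
- **Squareness:** the wrist view gave 0.04°. The side camera agreed, while the scene camera read 0.9°, still within the limit.
- **Clearance:** the gripper ended well clear of the carton. By eye, the bystanders had not moved and the rails were untouched.

**What disagreed or failed:**
- **Fingertip height:** the cameras showed the fingertips about 33 mm higher than the reported tool height, in every picture including the start. I relied on the cameras.
- **First rear push:** because of that offset it went just over the top of the carton, with no contact force and the carton not moved. I repeated it lower.
- **First side push:** it stopped about 6 mm short of the centre line, so I repeated it.

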